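# Make up the reference stack and the sample position for the jar pasteuriser

## Robot

A 6-joint arm with a two-finger parallel gripper is mounted at the origin on the work surface. World frame = base frame: x ahead of the robot, y to its left, z up, the work surface at z = 0. Lengths are in m, angles in rad, forces in N, time in s.
With the tool pointing down it reaches from about 0.35 to 0.95 m from the base axis. Payload 17.4 kg.
Tool frame: the origin (TCP) lies at the very end of the fingers, on their centre line; the grasp point (between the pads) lies 19 mm behind it; z points along the fingers, y is the line along which they close (so a half turn about z gives the same grasp; the last joint's range is limited). The gripper opens to 93 mm and grips with 3 to 60 N. Pads are 15 mm wide; open, the fingers measure 128 mm over their backs; the gripper's body (75 mm by 188 mm) begins 65 mm behind the grasp point.
Start: joints at [-1.314, 0.116, 1.442, -0, 1.584, -0.038], TCP at [0.196, -0.646, 0.219] pointing down, gripper open.
Joint ranges: [-2.83, 2.83], [-0.83, 2.19], [0.07, 2.5], [-1.14, 4.28], [0.01, 3], [-2.97, 2.97]. Speed limits (rad/s): [1.89, 1.89, 2.22, 3.14, 3.14, 3.14].

## Interface

Orientations are given as [roll, pitch, yaw] about the fixed x, y, z axes, in that order (R = Rz(yaw) Ry(pitch) Rx(roll)).
In Python, from station import manip gives the robot as it stands.
- The arm moves only by the shell command python3 -m jog 'ROWS' [FORCE]. ROWS is text: rows parted by semicolons, each of 7 numbers parted by spaces: the opening, from 0 (shut) to 1 (fully open), then the shift along the world's x, y, z in mm, then the turn, a rotation vector about the world's x, y, z in degrees. A call has 1 to 12 rows; each row shifts and turns the commanded pose from where the row before left it; what a row does not reach is not made up. A row lasts 1/12 s, in which the tool goes at most 41.7 mm and 7.16 degrees, less where a joint would pass 70% of its speed; a pose out of reach is approached as far as the arm can. A call is refused whole if a number of a shift passes 41.7 or a number of a turn 7.16, either way. A call with a gripper value outside its range is refused whole. The fingers move at their own pace and stop on an object; FORCE is the grip in N (left out, the last holds). Time passes only in rows, so rows that do not move let the fingers close. It gives the time, the measured TCP pose, the force, the opening and the grip force at its end, in the units of the state.
- manip.observe(): the state, without advancing time (a new reading comes with each control period).
- manip.get_image(name): name is "scene" or "top" or "wrist"; returns a dict with "color" (400x640x3 uint8, blue, green, red), "range_z" (400x640 float32, m along the optical axis (not along the pixel's ray), 0 where there is no reading), "fovy" (degrees; the focal length in pixels is half the picture's height over the tangent of half this angle, whatever the lens; pixels are square), "cx", "cy" (the principal point, pixels), "R" (3x3) and "t" (3): a world point X has camera coordinates R X + t; the wrist camera has in their place "T_tool_cam" (4x4, takes a point from camera to tool coordinates, whose origin is the TCP and whose axes are the flange's). Camera axes: x right, y down, z forward; pixel columns grow to the right and rows downward; lengths in m; the calibration is good to about 2 mm. The wrist camera is an equidistant fisheye: a pixel r from the principal point sees the ray r / f radians off the axis. A picture is of the moment at which its call begins: read the wrist's pose just before it.
- manip.close_job(): hands the job in; it is judged then, once.
The state is a dict: "t": time; "q": joint angles; "qvel": joint speeds; "joint_efforts": joint torques, N m; "tool_pos": TCP position; "tcp_rot": TCP orientation; "wrist_force": force on the tool from outside, world axes, zero at the start; "torque": the same for the moment, N m; "finger_gap": finger opening in m; "grip_force": force on a finger pad.
Only numpy, scipy, OpenCV 4.12 (cv2) and the standard library are available. Lean on these libraries where they do the work, as an engineer would, in place of code of your own. Each camera call takes 0.05 s, during which the arm holds its last target. There are 200 camera calls.

## Task

Build the temperature-reference stack on the middle of the blue stand, from the bottom up and in this order: the green riser, the red-lidded jar with the hole in its lid, the steel weight ring over that lid down onto the jar's shoulder, and last the thermometer probe pushed down through the hole until its black collar lies on the lid. At whatever point suits you, put the yellow-lidded sample jar on the middle of the white stand. Set the glass jars down gently, keep them upright and do not knock over the amber bottle or the steel beaker.

Things in the scene. Friction and masses are not known exactly. Their poses are not given: they have to be found in the camera images.
- stand_blue: Blue round plastic stand, fixed to the bench, 88 mm diameter, 10 mm high, flat top with a white circle of 66 mm diameter printed round its middle. Origin: centre of its underside on the bench (z = 0); z up. The reference stack is built on it.
- stand_white: White round plastic stand with a black printed circle, otherwise the same as the blue one (fixed, 88 mm diameter, 10 mm high, flat). Origin: centre of its underside; z up. Place of the sample jar.
- riser: Green solid plastic disc with small black holes drawn on its flat top, 60 mm diameter, 24 mm high, about 0.09 kg, lying flat on the bench. Origin: centre of its underside; z up.
- ref_jar: Reference jar: round clear glass jar with a paper band, red lid with an open hole. Body 56 mm diameter up to a flat shoulder at 64 mm; lid 40 mm diameter from 64 to 88 mm. The hole, 15 mm wide, runs through the 24 mm lid into the hollow jar (free to 6 mm above the underside). About 0.3 kg, upright. Origin: centre of its underside; z up. Grip it by the lid or round the body.
- weight: Plain stainless steel ring, 64 mm outside and 48 mm inside diameter, 18 mm high, about 0.2 kg, lying flat. Origin: centre of its underside; z up, along its hole. It passes over the 40 mm lid of the reference jar and rests on the jar's shoulder.
- probe: Thermometer: pointed steel stem, 8 mm diameter, 45 mm long (last 9 mm tapered), below the origin; black collar 26 mm diameter, 0 to 4 mm; round white grip 22 mm diameter, 4 to 44 mm, display on top. About 0.06 kg. Origin: centre of the collar's underside; z up. Starts upright in a 17 mm hole of a fixed grey block (56 x 56 mm, 56 mm high), collar on its top.
- sample_jar: Sample jar: same outline as the reference jar (body 56 mm diameter, shoulder at 64 mm, lid 40 mm diameter from 64 to 88 mm) but with a closed yellow lid and a paper band round the glass. About 0.3 kg, upright. Origin: centre of its underside; z up.
- amber_bottle: Bystander: amber bottle with a black cap, 48 mm diameter, 105 mm high, standing loose among the things. Origin: centre of its underside; z up. Not to be knocked over.
- beaker: Bystander: open steel beaker, 60 mm diameter, 70 mm high, standing loose among the things. Origin: centre of its underside; z up. Not to be knocked over.
Not all that is in view belongs to the job. Of the things that look like the riser, take the one that is farthest from the robot's base at the start.

How it is judged:
On the way, in this order (a step that is already met when the one before it is completed fails the run):
1. the green riser lies on the blue stand, released (z of riser in the frame of stand_blue between 0.006 and 0.014 m and horizontal distance between riser and stand_blue below 0.012 m and angle between riser's own z axis and vertical below 0.12 rad and contact force between riser and the fingers below 0.2 N), for 0.2 s.
2. the red-lidded reference jar stands on the riser, released (z of riser in the frame of stand_blue between 0.006 and 0.014 m and horizontal distance between riser and stand_blue below 0.012 m and angle between each of riser, ref_jar's own z axis and vertical below 0.12 rad and z of ref_jar in the frame of riser between 0.02 and 0.028 m and horizontal distance between ref_jar and riser below 0.01 m and contact force between ref_jar and the fingers below 0.2 N), for 0.2 s.
3. the steel ring lies on the reference jar's shoulder, released (z of riser in the frame of stand_blue between 0.006 and 0.014 m and horizontal distance between riser and stand_blue below 0.012 m and angle between each of riser, ref_jar, weight's own z axis and vertical below 0.12 rad and z of ref_jar in the frame of riser between 0.02 and 0.028 m and horizontal distance between ref_jar and riser below 0.01 m and z of weight in the frame of ref_jar between 0.06 and 0.068 m and horizontal distance between weight and ref_jar below 0.008 m and contact force between weight and the fingers below 0.2 N), for 0.2 s.
4. the probe stands in the reference jar's lid, its collar on the lid, released (z of riser in the frame of stand_blue between 0.006 and 0.014 m and horizontal distance between riser and stand_blue below 0.012 m and angle between each of riser, ref_jar, weight, probe's own z axis and vertical below 0.12 rad and z of ref_jar in the frame of riser between 0.02 and 0.028 m and horizontal distance between ref_jar and riser below 0.01 m and z of weight in the frame of ref_jar between 0.06 and 0.068 m and horizontal distance between weight and ref_jar below 0.008 m and z of probe in the frame of ref_jar between 0.084 and 0.092 m and horizontal distance between probe and ref_jar below 0.007 m and contact force between probe and the fingers below 0.2 N), for 0.2 s.
At the end, for the whole second after the job is handed in: All released, upright (0.12 rad) and at rest: riser on the blue stand within 12 mm of centre, red-lidded jar on it within 10 mm, ring on its shoulder within 8 mm, probe in its lid within 7 mm (heights within 4 mm); yellow-lidded jar on the white stand within 12 mm of centre (z of riser in the frame of stand_blue between 0.006 and 0.014 m and horizontal distance between riser and stand_blue below 0.012 m and angle between each of riser, ref_jar, weight, probe, sample_jar's own z axis and vertical below 0.12 rad and z of ref_jar in the frame of riser between 0.02 and 0.028 m and horizontal distance between ref_jar and riser below 0.01 m and z of weight in the frame of ref_jar between 0.06 and 0.068 m and horizontal distance between weight and ref_jar below 0.008 m and z of probe in the frame of ref_jar between 0.084 and 0.092 m and horizontal distance between probe and ref_jar below 0.007 m and z of sample_jar in the frame of stand_white between 0.006 and 0.014 m and horizontal distance between sample_jar and stand_white below 0.012 m and linear speed of each of riser, ref_jar, weight, probe, sample_jar below 0.02 m/s); the robot touches nothing.
It fails at once if a glass jar is tipped over (more than 0.6 rad) (angle between any of ref_jar, sample_jar's own z axis and vertical above 0.6 rad).
It fails at once if the amber bottle or the beaker is knocked over (more than 0.6 rad) (angle between any of amber_bottle, beaker's own z axis and vertical above 0.6 rad).
It fails at once if a glass jar is dropped (out of the fingers and faster than 0.6 m/s: a fall of about 18 mm) ((contact force between ref_jar and the fingers below 0.2 N and linear speed of ref_jar above 0.6 m/s) or (contact force between sample_jar and the fingers below 0.2 N and linear speed of sample_jar above 0.6 m/s)).
It also fails if it takes over 128 s, if anything falls off the work surface, if the arm or the gripper's body presses on something with over 40 N, if the wrist force passes 120 N, or if a joint passes its speed limit or range.

## Working session

There is one attempt and no reset: what is moved stays moved. The work goes in short steps, Python scripts to look and compute and a shell command to move; the robot and the scene stay as the last step left them, time stands still between calls to the robot, and variables do not carry over. Pictures are saved under pics/ and viewed, at most 16 in all, crops included, and the job is handed in when it is done.

```bash
mkdir -p pics; ls; python3 - <<'E'
from station import manip
import cv2
o=manip.observe(); print(o)
for n in ("top","scene"):
    d=manip.get_image(n); cv2.imwrite(f"pics/{n}0.png",d["color"])
    print(n,d["fovy"],d["cx"],d["cy"],d["R"],d["t"])
E
```

```text
pics
{'t': 0.0, 'q': array([-1.31380886e+00,  1.16497060e-01,  1.44224573e+00, -2.03828079e-05,
        1.58401230e+00, -3.77550579e-02]), 'qvel': array([ 7.75828645e-04, -2.41055479e-04, -4.39434919e-04,  2.73883759e-04,
        5.38819627e-05,  9.15339804e-04]), 'joint_efforts': array([-6.13004813e-03, -7.21274543e+01, -6.22618246e+01,  7.76201882e-02,
        2.36714096e-02, -4.05424669e-05]), 'tool_pos': array([ 0.19604656, -0.64569299,  0.21790985]), 'tcp_rot': array([-3.14043027e+00, -2.35106714e-05,  2.94742252e-01]), 'wrist_force': array([-0.03106287,  1.05192919, -0.26845886]), 'torque': array([ 0.00866333, -0.0202718 , -0.00693023]), 'grip_force': 0.0, 'finger_gap': 0.09260854941133277}
top 53.30208053705643 319.652775779767 203.01616276254842 [[-0.00937353 -0.99994678  0.00431063]
 [-0.99481097  0.00888847 -0.10135155]
 [ 0.10130784 -0.00523828 -0.99484133]] [0.01309478 0.53414638 1.1984247 ]
scene 43.32188076901201 319.14349860384107 199.56110106852336 [[-0.43044185  0.9025887  -0.00731116]
 [ 0.70296073  0.33013701 -0.62996489]
 [-0.56618551 -0.27630271 -0.7765892 ]] [ 0.21689548 -0.32523611  1.64144991]
```

View pics/top0.png

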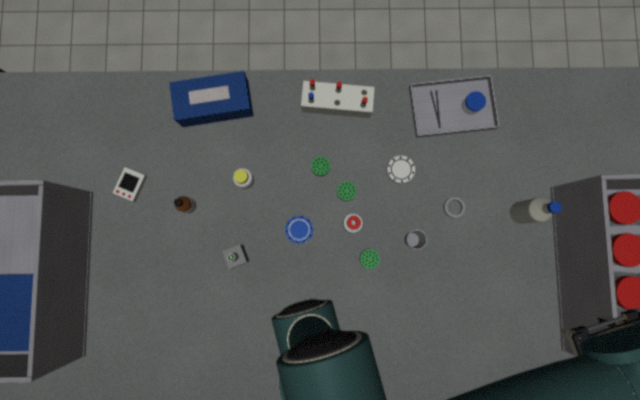

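View pics/scene0.png

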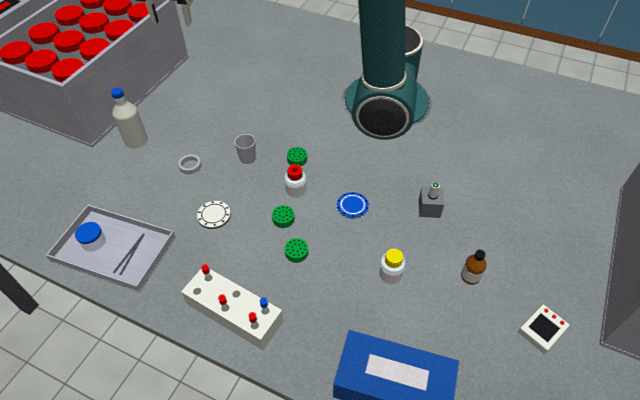

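Top view: the riser look-alikes are green discs at (320,166), (346,191) and (370,258). The blue stand is at (299,229), white stand (401,169), red-lidded jar (353,223), ring (455,207), probe block (234,256), yellow jar (242,178), beaker (415,239) and amber bottle (184,204). The scene view agrees: discs at (297,250), (284,216) and (297,156).

Next I measure all of these from colour masks.

```bash
cat > h.py <<'E'
from station import manip
import numpy as np, cv2
from scipy.spatial.transform import Rotation as Ro
def cam(n):
    o=manip.observe(); d=manip.get_image(n); d['o']=o
    d['f']=200/np.tan(np.radians(d['fovy']/2))
    if n=='wrist':
        T=np.eye(4); T[:3,:3]=Ro.from_euler('xyz',o['tcp_rot']).as_matrix(); T[:3,3]=o['tool_pos']
        W=T@d['T_tool_cam']; d['Rw'],d['c'],d['fish']=W[:3,:3],W[:3,3],1
    else: d['Rw'],d['c'],d['fish']=d['R'].T,-d['R'].T@d['t'],0
    return d
def rays(d,uv):
    p=np.atleast_2d(uv)-[d['cx'],d['cy']]; p=p/d['f']
    if d['fish']:
        r=np.linalg.norm(p,axis=1)[:,None]+1e-12
        v=np.hstack([p/r*np.sin(r),np.cos(r)])
    else: v=np.hstack([p,np.ones((len(p),1))])
    return v@d['Rw'].T
def onz(d,uv,z):
    v=rays(d,uv); return d['c']+v*((z-d['c'][2])/v[:,2])[:,None]
def blobs(d,lo,hi,amin=30):
    hsv=cv2.cvtColor(d['color'],cv2.COLOR_BGR2HSV)
    m=cv2.inRange(hsv,np.array(lo),np.array(hi))
    m=cv2.morphologyEx(m,cv2.MORPH_CLOSE,np.ones((5,5)))
    cs,_=cv2.findContours(m,cv2.RETR_EXTERNAL,cv2.CHAIN_APPROX_NONE)
    return [c[:,0].astype(float) for c in cs if cv2.contourArea(c)>amin]
def circ(d,c,z):
    "contour on plane z -> centre, diameter (min enclosing & area)"
    P=onz(d,cv2.convexHull(c.astype(np.float32))[:,0],z)[:,:2]
    o=P.mean(0); (x,y),r=cv2.minEnclosingCircle(((P-o)*1e3).astype(np.float32))
    A=cv2.contourArea(((P-o)*1e3).astype(np.float32)); M=cv2.moments(((P-o)*1e3).astype(np.float32))
    g=o+np.array([M['m10'],M['m01']])/M['m00']/1e3
    return g, 2*np.sqrt(A/np.pi), 2*r
E
python3 - <<'E'
from h import *
d=cam('top')
big=cv2.resize(d['color'][130:290,150:490],None,fx=2.3,fy=2.3,interpolation=cv2.INTER_CUBIC); cv2.imwrite('pics/crop1.png',big)
for nm,lo,hi,z in (("green",(45,100,50),(75,255,255),.024),("red",(0,150,100),(6,255,255),.088),("yellow",(22,120,100),(35,255,255),.088),("blue",(105,120,80),(125,255,255),.01)):
    for c in blobs(d,lo,hi):
        m=c.mean(0)
        if 150<m[0]<500 and 130<m[1]<290:
            g,a,b=circ(d,c,z); print(nm,m.round(),g.round(4),a.round(1),b.round(1),'reach',np.hypot(*g).round(3))
for nm,uv,z in (("white",(401,169),.01),("ring",(455,207),.018),("probe",(234,256),.1),("beaker",(415,239),.07),("amber",(184,204),.1)):
    print(nm,onz(d,uv,z).round(3))
    u,v=uv; print(d['range_z'][v,u])
E
```

```text
Traceback (most recent call last):
AttributeError: 'float' object has no attribute 'round'
```

View pics/crop1.png

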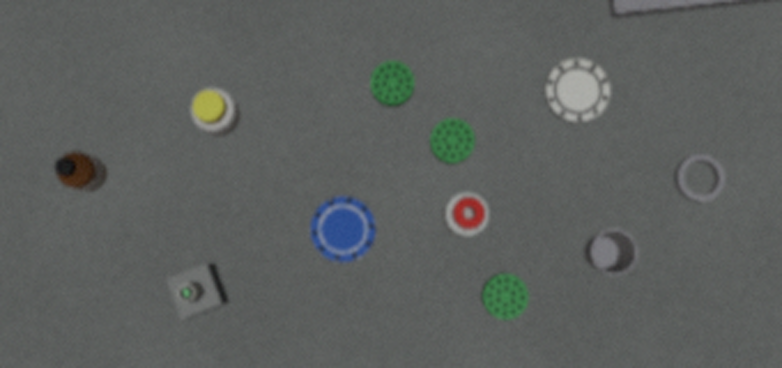

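The crop shows three identical green discs at (392,82), (453,140) and (505,296), the red lid with its hole at (468,213), the yellow lid at (208,106) and the ring at (700,178). The disc at crop (392,82), top image (320,166), looks farthest from the base. The numbers should confirm it.

```bash
cat > m.py <<'E'
from h import *
d=cam('top')
for nm,lo,hi,z in (("green",(45,80,30),(75,255,255),.024),("red",(0,150,80),(6,255,255),.088),("red2",(174,150,80),(180,255,255),.088),("yellow",(22,120,80),(35,255,255),.088),("blue",(105,120,60),(125,255,255),.01),("white",(0,0,130),(180,60,255),.01)):
    for c in blobs(d,lo,hi):
        m=c.mean(0)
        if 150<m[0]<500 and 130<m[1]<290:
            g,a,b=circ(d,c,z); print(nm,np.round(m),g.round(4),'diam %.1f %.1f reach %.3f'%(a,b,np.hypot(*g)))
for nm,uv,z in (("white",(401,169),.01),("ring",(455,207),.018),("probe",(234,256),.1),("beaker",(415,239),.07),("amber",(184,204),.1)):
    print(nm,onz(d,uv,z).round(3))
E
python3 m.py
```

```text
green [369. 258.] [ 0.3638 -0.1412] diam 58.1 59.8 reach 0.390
green [346. 191.] [ 0.572  -0.0743] diam 57.5 60.0 reach 0.577
green [320. 166.] [0.6508 0.0056] diam 58.2 61.1 reach 0.651
red [353. 222.] [ 0.4712 -0.0893] diam 32.2 35.3 reach 0.480
yellow [241. 176.] [0.6103 0.2395] diam 35.4 38.1 reach 0.656
blue [299. 229.] [0.455  0.0738] diam 83.1 85.5 reach 0.461
white [353. 222.] [ 0.4744 -0.0937] diam 54.8 57.2 reach 0.484
white [243. 179.] [0.618  0.2509] diam 52.7 57.3 reach 0.667
white [401. 169.] [ 0.642  -0.2486] diam 84.9 87.5 reach 0.688
white [[ 0.641 -0.249  0.01 ]]
ring [[ 0.519 -0.411  0.018]]
probe [[0.377 0.254 0.1  ]]
beaker [[ 0.421 -0.271  0.07 ]]
amber [[0.527 0.4   0.1  ]]
```

The far disc, at (0.651, 0.006) with a reach of 0.651 m, is the riser; the diameters match the sizes given. I'll swing over it now.

```bash
python3 -m jog '1 20 28 0 0 0 -2.8;1 20 28 0 0 0 -2.8;1 20 28 0 0 0 -2.8;1 20 28 0 0 0 -2.8;1 20 28 0 0 0 -2.8;1 20 28 0 0 0 -2.9;1 20 28 0 0 0 0;1 20 28 0 0 0 0;1 20 28 0 0 0 0;1 20 28 0 0 0 0;1 20 28 0 0 0 0;1 20 28 0 0 0 0' 25
python3 -m jog '1 20 30 0 0 0 0;1 20 30 0 0 0 0;1 20 30 0 0 0 0;1 20 30 0 0 0 0;1 20 30 0 0 0 0;1 20 30 0 0 0 0;1 20 30 0 0 0 0;1 20 30 0 0 0 0;1 20 30 0 0 0 0;1 20 30 0 0 0 0;1 15 16 0 0 0 0;1 0 0 0 0 0 0'
```

```text
t: 1.2
tool_pos: [0.4367, -0.3083, 0.2187]
tcp_rot: [3.141, -0.0, -0.0]
wrist_force: [0.7, -0.3, -0.3]
finger_gap: 0.093
grip_force: 0.0
t: 2.2
tool_pos: [0.6527, 0.0094, 0.2177]
tcp_rot: [-3.141, 0.001, 0.003]
wrist_force: [0.1, -0.9, 0.4]
finger_gap: 0.0931
grip_force: 0.0
```

```bash
cat > w.py <<'E'
from h import *
import sys
C={"green":((45,80,30),(75,255,255)),"red":((0,150,60),(6,255,255)),"red2":((172,150,60),(180,255,255)),"yellow":((22,120,60),(35,255,255)),"blue":((105,120,50),(125,255,255)),"white":((0,0,130),(180,60,255))}
d=cam('wrist'); p=d['o']['tool_pos']; print('tcp',p.round(4))
a=sys.argv[1:]
if a[0]!='-': cv2.imwrite('pics/%s.png'%a[0],d['color'])
for s in a[1:]:
    n,z=s.split('@')
    for c in blobs(d,*C[n],amin=80):
        g,A,b=circ(d,c,float(z)); 
        if np.hypot(*(g-p[:2]))<.3: print(n,z,np.round(c.mean(0)),g.round(4),'diam %.1f %.1f; rel mm'%(A,b),((g-p[:2])*1e3).round(1))
E
python3 w.py w1 green@.024 blue@.01 white@.01
```

```text
tcp [0.6527 0.0094 0.2177]
green .024 [380. 236.] [ 0.5759 -0.0716] diam 61.1 67.2; rel mm [-76.8 -81. ]
green .024 [320. 177.] [0.6526 0.0057] diam 59.3 61.3; rel mm [-0.1 -3.7]
blue .01 [272. 291.] [0.4839 0.0743] diam 42.9 75.4; rel mm [-168.8   65. ]
white .01 [289. 345.] [0.3648 0.0658] diam 197.8 351.8; rel mm [-287.9   56.5]
white .01 [301. 152.] [7.207e-01 2.000e-04] diam 1022.4 1523.4; rel mm [68.  -9.1]
```

View pics/w1.png

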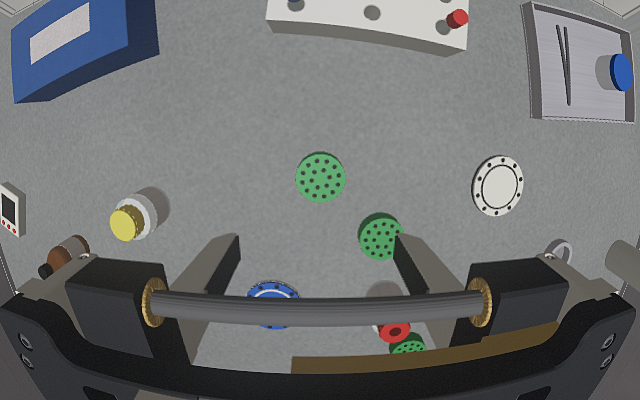

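The wrist view puts the riser at (320,177), which measures (0.6525, 0.0057) and agrees with the top camera. I'll descend and grip it.

```bash
python3 -m jog '1 -1 -4 -30 0 0 0;1 0 0 -35 0 0 0;1 0 0 -35 0 0 0;1 0 0 -35 0 0 0;1 0 0 -35 0 0 0;1 0 0 -25 0 0 0;1 0 0 -12 0 0 0;1 0 0 -6 0 0 0;1 0 0 0 0 0 0;0 0 0 0 0 0 0;0 0 0 0 0 0 0;0 0 0 0 0 0 0' 25
python3 -m jog '0 0 0 0 0 0 0;0 0 0 0 0 0 0;0 0 0 0 0 0 0;0 0 0 10 0 0 0;0 0 0 20 0 0 0;0 0 0 30 0 0 0;0 0 0 0 0 0 0'
```

```text
t: 3.25
tool_pos: [0.6509, 0.002, 0.0074]
tcp_rot: [3.142, -0.002, -0.0]
wrist_force: [0.6, 0.4, -0.5]
finger_gap: 0.0776
grip_force: 0.0
t: 3.83
tool_pos: [0.6523, 0.0021, 0.0721]
tcp_rot: [3.141, -0.007, -0.0]
wrist_force: [0.7, 0.2, 0.6]
finger_gap: 0.0594
grip_force: 25.0
```

```bash
python3 -m jog '0 -10 5 30 0 0 0;0 -30 9 30 0 0 0;0 -35 10 20 0 0 0;0 -35 10 0 0 0 0;0 -35 10 0 0 0 0;0 -35 10 0 0 0 0;0 -30 8 0 0 0 0;0 -20 5 0 0 0 0;0 -15 3 0 0 0 0;0 -7 2 0 0 0 0;0 0 0 0 0 0 0;0 0 0 0 0 0 0'
python3 w.py w2 green@.024 blue@.01 red@.088 yellow@.088; python3 m.py | grep -E "blue|red|white"
```

```text
t: 4.83
tool_pos: [0.3998, 0.0738, 0.1449]
tcp_rot: [-3.142, -0.001, 0.0]
wrist_force: [1.6, 0.7, -1.6]
finger_gap: 0.0595
grip_force: 25.0
tcp [0.3998 0.0738 0.1449]
green .024 [500. 222.] [ 0.366  -0.1352] diam 66.4 74.1; rel mm [ -33.8 -208.9]
green .024 [317. 253.] [0.3352 0.0742] diam 118.0 125.9; rel mm [-64.6   0.5]
green .024 [462.  29.] [ 0.5701 -0.0705] diam 64.8 69.9; rel mm [ 170.3 -144.3]
blue .01 [317. 135.] [0.4545 0.0743] diam 86.3 87.3; rel mm [54.7  0.5]
red .088 [506. 131.] [ 0.471  -0.0829] diam 45.5 51.7; rel mm [  71.2 -156.6]
red [353. 222.] [ 0.4705 -0.0893] diam 33.0 35.3 reach 0.479
blue [299. 221.] [0.481  0.0736] diam 43.1 68.6 reach 0.487
white [353. 222.] [ 0.4741 -0.0937] diam 55.2 58.6 reach 0.483
white [242. 178.] [0.6192 0.2515] diam 54.6 57.8 reach 0.668
white [401. 169.] [ 0.6422 -0.2485] diam 85.5 88.4 reach 0.689
white [[ 0.641 -0.249  0.01 ]]
```

View pics/w2.png

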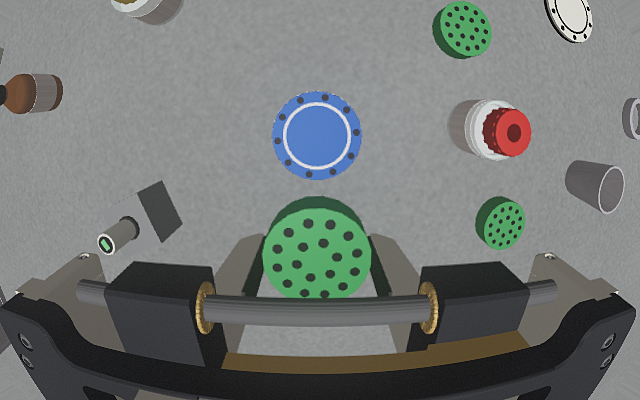

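The wrist view shows the riser held at (317,253) and the blue stand at (317,135), which measures (0.4545, 0.0743) with a diameter of 86 mm. That agrees with the top view, so I'll place the riser.

```bash
python3 -m jog '0 15 0.5 -15 0 0 0;0 25 0 -30 0 0 0;0 14 0 -30 0 0 0;0 0 0 -20 0 0 0;0 0 0 -15 0 0 0;0 0 0 -7 0 0 0;0 0 0 -4 0 0 0;0 0 0 -3 0 0 0;0 0 0 -2 0 0 0;0 0 0 0 0 0 0;0 0 0 0 0 0 0'
```

```text
t: 5.85
tool_pos: [0.4537, 0.0743, 0.0192]
tcp_rot: [-3.141, -0.001, -0.0]
wrist_force: [0.7, -0.4, -1.4]
finger_gap: 0.0592
grip_force: 25.0
```

```bash
python3 -m jog '0 1 0 -1 0 0 0;0 0 0 -1 0 0 0;0 0 0 -1 0 0 0;0 0 0 0 0 0 0'; python3 -m jog '0 0 0 -1 0 0 0;0 0 0 0 0 0 0'
```

```text
t: 6.18
tool_pos: [0.4546, 0.0743, 0.0161]
tcp_rot: [-3.142, -0.001, -0.0]
wrist_force: [-3.3, 0.0, 7.4]
finger_gap: 0.0597
grip_force: 25.0
t: 6.35
tool_pos: [0.4547, 0.0743, 0.0161]
tcp_rot: [-3.142, -0.001, -0.0]
wrist_force: [-11.7, -2.5, 20.6]
finger_gap: 0.0596
grip_force: 25.0
```

```bash
python3 -m jog '0 0 0 1 0 0 0;1 0 0 0 0 0 0;1 0 0 0 0 0 0;1 0 0 0 0 0 0;1 0 0 0 0 0 0;1 0 0 0 0 0 0;1 0 0 20 0 0 0;1 0 0 35 0 0 0;1 -10 -20 40 0 0 0;1 -25 -35 40 0 0 0;1 -10 -25 15 0 0 0;1 0 0 0 0 0 0'
python3 -m jog '1 -7 -3 10 0 0 0;1 0 0 0 0 0 0;1 0 0 0 0 0 0'
python3 w.py w3 green@.034 blue@.01 red@.088 white@.064; python3 m.py | grep -E "green|red|white"
```

```text
t: 7.35
tool_pos: [0.4175, 0.0037, 0.1542]
tcp_rot: [3.14, -0.006, -0.002]
wrist_force: [1.0, -0.3, 0.2]
finger_gap: 0.0928
grip_force: 0.0
t: 7.6
tool_pos: [0.4104, 0.0036, 0.16]
tcp_rot: [-3.141, 0.0, 0.0]
wrist_force: [0.4, 0.4, 0.1]
finger_gap: 0.0927
grip_force: 0.0
tcp [0.4104 0.0036 0.16  ]
green .034 [443. 227.] [ 0.3704 -0.1334] diam 61.5 68.1; rel mm [ -40.  -137.1]
green .034 [245. 146.] [0.4563 0.0739] diam 59.6 62.2; rel mm [45.9 70.2]
green .034 [394.  34.] [ 0.5676 -0.0704] diam 59.3 62.6; rel mm [157.2 -74. ]
blue .01 [250. 145.] [0.4546 0.0742] diam 86.4 87.3; rel mm [44.1 70.6]
red .088 [427. 136.] [ 0.4715 -0.0863] diam 41.8 45.6; rel mm [ 61.  -89.9]
white .064 [311. 343.] [0.2336 0.0202] diam 152.2 304.4; rel mm [-176.9   16.5]
white .064 [312. 153.] [ 0.439  -0.0143] diam 810.3 1212.3; rel mm [ 28.6 -18. ]
green [369. 258.] [ 0.3633 -0.1423] diam 57.0 60.3 reach 0.390
green [346. 191.] [ 0.5719 -0.0743] diam 57.6 60.0 reach 0.577
white [243. 178.] [0.6199 0.2513] diam 54.9 58.3 reach 0.669
white [401. 168.] [ 0.6424 -0.2485] diam 85.5 88.4 reach 0.689
white [[ 0.641 -0.249  0.01 ]]
```

```bash
python3 -m jog '1 5 -25 10 0 0 0;1 5 -30 15 0 0 0;1 5 -25 15 0 0 0;1 5 -12 10 0 0 0;1 0 0 0 0 0 0;1 0 0 0 0 0 0;1 0 0 0 0 0 0'
python3 w.py w4 red@.088 
```

```text
t: 8.28
tool_pos: [0.4302, -0.0878, 0.2089]
tcp_rot: [-3.141, 0.002, 0.0]
wrist_force: [-0.3, 0.4, -0.2]
finger_gap: 0.0928
grip_force: 0.0
tcp [ 0.4302 -0.0878  0.2089]
red .088 [318. 150.] [ 0.4715 -0.0894] diam 39.0 40.3; rel mm [41.3 -1.5]
```

View pics/w4.png

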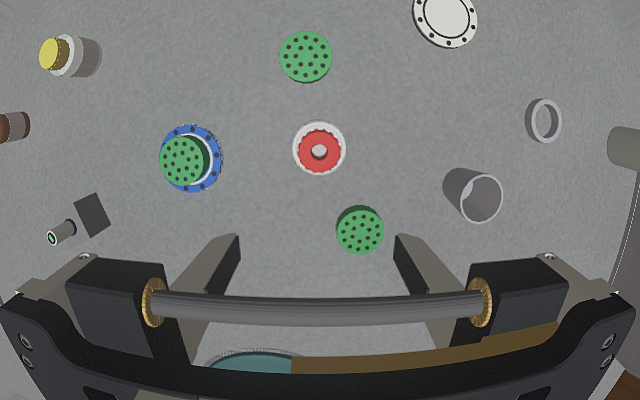

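The red lid with its hole is at (318,150), which measures (0.4715, -0.0894) at 39 mm diameter, and the riser sits on the blue stand. Next I grip the jar body.

```bash
python3 -m jog '1 20 -1.5 0 0 0 0;1 21 0 0 0 0 0;1 0 0 -20 0 0 0;1 0 0 -35 0 0 0;1 0 0 -35 0 0 0;1 0 0 -35 0 0 0;1 0 0 -25 0 0 0;1 0 0 -15 0 0 0;1 0 0 -9 0 0 0;1 0 0 0 0 0 0;0.7 0 0 0 0 0 0;0.6 0 0 0 0 0 0' 25
python3 -m jog '0.5 0 0 0 0 0 0;0 0 0 0 0 0 0;0 0 0 0 0 0 0;0 0 0 0 0 0 0;0 0 0 0 0 0 0;0 0 0 0 0 0 0'
```

```text
t: 9.33
tool_pos: [0.4721, -0.0901, 0.0374]
tcp_rot: [3.141, -0.002, 0.0]
wrist_force: [0.3, -0.1, 0.3]
finger_gap: 0.0838
grip_force: 0.0
t: 9.83
tool_pos: [0.4717, -0.0903, 0.0366]
tcp_rot: [3.142, -0.001, -0.0]
wrist_force: [-0.7, -0.1, 4.4]
finger_gap: 0.0562
grip_force: 25.0
```

```bash
python3 -m jog '0 0 0 10 0 0 0;0 0 0 25 0 0 0;0 0 0 30 0 0 0;0 0 10 15 0 0 0;0 -5 25 0 0 0 0;0 -5.5 35 0 0 0 0;0 -5 35 0 0 0 0;0 0 30 0 0 0 0;0 0 20 0 0 0 0;0 0 9 0 0 0 0;0 0 0 0 0 0 0;0 0 0 0 0 0 0'
python3 w.py - green@.034 blue@.01 red@.167
```

```text
t: 10.83
tool_pos: [0.4559, 0.0734, 0.1163]
tcp_rot: [3.141, 0.0, 0.001]
wrist_force: [0.2, -0.3, -1.8]
finger_gap: 0.0568
grip_force: 25.0
tcp [0.4559 0.0734 0.1163]
green .034 [508. 265.] [ 0.3879 -0.1312] diam 43.2 73.1; rel mm [ -68.  -204.7]
green .034 [315. 188.] [0.4694 0.0751] diam 44.5 59.1; rel mm [13.5  1.7]
green .034 [475.  80.] [ 0.5695 -0.0649] diam 61.3 66.0; rel mm [ 113.6 -138.3]
blue .01 [316. 182.] [0.4634 0.0745] diam 75.7 87.0; rel mm [7.5 1. ]
red .167 [318. 277.] [0.4649 0.074 ] diam 30.6 40.3; rel mm [9.  0.5]
```

```bash
python3 -m jog '0 0.5 0.5 -10 0 0 0;0 0 0 -15 0 0 0;0 0 0 -10 0 0 0;0 0 0 -4 0 0 0;0 0 0 -2 0 0 0;0 0 0 -1 0 0 0;0 0 0 -1 0 0 0;0 0 0 0 0 0 0;0 0 0 0 0 0 0'
```

```text
t: 11.63
tool_pos: [0.4567, 0.0743, 0.0736]
tcp_rot: [-3.141, -0.001, -0.0]
wrist_force: [0.2, 0.4, -2.5]
finger_gap: 0.0566
grip_force: 25.0
```

```bash
python3 -m jog '0 0 0 -1 0 0 0;0 0 0 -0.5 0 0 0;0 0 0 0 0 0 0'
```

```text
t: 11.88
tool_pos: [0.4564, 0.0743, 0.0717]
tcp_rot: [3.142, -0.0, -0.0]
wrist_force: [-0.1, 0.5, -2.7]
finger_gap: 0.0563
grip_force: 25.0
```

```bash
python3 -m jog '0 0 0 -0.5 0 0 0;0 0 0 -0.5 0 0 0;0 0 0 0 0 0 0'
```

```text
t: 12.13
tool_pos: [0.4565, 0.0743, 0.0707]
tcp_rot: [-3.142, 0.0, -0.0]
wrist_force: [-0.1, -0.2, -3.1]
finger_gap: 0.0562
grip_force: 25.0
```

```bash
python3 -m jog '0 0 0 -0.5 0 0 0;0 0 0 -0.5 0 0 0;0 0 0 0 0 0 0'
```

```text
t: 12.38
tool_pos: [0.4568, 0.0743, 0.0706]
tcp_rot: [-3.142, -0.001, -0.0]
wrist_force: [-4.5, -0.4, 8.1]
finger_gap: 0.0568
grip_force: 25.0
```

Contact. I'll release, lift clear and head toward the ring.

```bash
python3 -m jog '1 0 0 0.5 0 0 0;1 0 0 0 0 0 0;1 0 0 0 0 0 0;1 0 0 0 0 0 0;1 0 0 0 0 0 0;1 0 0 20 0 0 0;1 0 0 35 0 0 0;1 0 0 40 0 0 0;1 0 0 35 0 0 0;1 0 -20 10 0 0 0;1 0 -30 0 0 0 0;1 0 -38 0 0 0 0'
python3 -m jog '1 0 -40 0 0 0 0;1 0 -40 0 0 0 0;1 0 -40 0 0 0 0;1 0 -40 0 0 0 0;1 0 -40 0 0 0 0;1 0 -40 0 0 0 0;1 0 -40 0 0 0 0;1 0 -40 0 0 0 0;1 0 -25 0 0 0 0;1 0 -15 0 0 0 0;1 0 0 0 0 0 0;1 0 0 0 0 0 0'
python3 w.py w5 red@.122; python3 m.py | grep -E "red|blue"
```

```text
t: 13.38
tool_pos: [0.4567, -0.0137, 0.2114]
tcp_rot: [-3.141, -0.002, 0.003]
wrist_force: [0.2, -0.8, -0.9]
finger_gap: 0.093
grip_force: 0.0
t: 14.38
tool_pos: [0.4564, -0.3736, 0.2098]
tcp_rot: [-3.141, 0.0, -0.001]
wrist_force: [0.3, 0.3, -0.2]
finger_gap: 0.0935
grip_force: 0.0
tcp [ 0.4564 -0.3736  0.2098]
red [297. 227.] [0.4573 0.0762] diam 33.0 35.1 reach 0.464
blue [291. 236.] [0.4377 0.0933] diam 43.2 74.6 reach 0.448
blue [306. 226.] [0.4631 0.0552] diam 54.6 83.2 reach 0.466
```

View pics/w5.png

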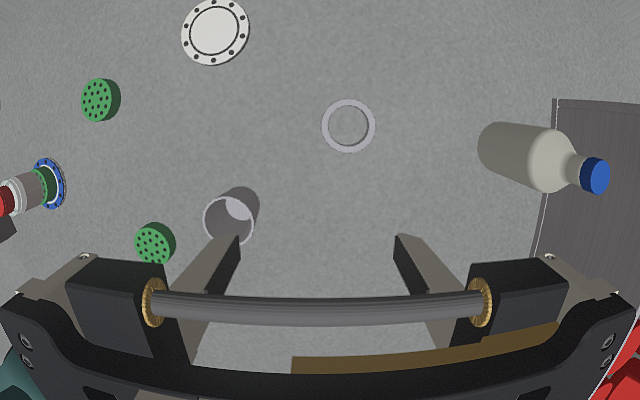

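The wrist view shows the ring at (348,126), with the beaker at (230,215) and the white bottle at (530,155) clear of it. The jar is standing on the riser at the left edge. I'll fit the ring's outline.

```bash
cat > ring.py <<'E'
from h import *
import sys
u0,v0,z=int(sys.argv[1]),int(sys.argv[2]),float(sys.argv[3])
d=cam('wrist'); p=d['o']['tool_pos']
w=40; g=cv2.GaussianBlur(cv2.cvtColor(d['color'],cv2.COLOR_BGR2GRAY),(3,3),0)[v0-w:v0+w,u0-w:u0+w]
t,m=cv2.threshold(g,0,255,cv2.THRESH_OTSU); print('thr',t)
cs,_=cv2.findContours(m,cv2.RETR_LIST,cv2.CHAIN_APPROX_NONE)
for c in cs:
    if cv2.contourArea(c)>400:
        q=c[:,0]+np.array([u0-w,v0-w.__int__()]); G,A,b=circ(d,q.astype(float),z); print(q.mean(0),G.round(4),'%.1f %.1f'%(A,b),((G-p[:2])*1e3).round(1))
E
python3 ring.py 348 126 .018
```

```text
thr 153.0
[348.68548387 125.66935484] [ 0.5184 -0.4095] 51.0 51.9 [ 61.8 -36.9]
[349.0794702  125.82781457] [ 0.5183 -0.4097] 61.8 63.1 [ 61.6 -37.2]
```

```bash
python3 -m jog '1 20 -15 0 0 0 0;1 25 -15 0 0 0 0;1 17 -6.5 -15 0 0 0;1 0 0 -35 0 0 0;1 0 0 -40 0 0 0;1 0 0 -40 0 0 0;1 0 0 -35 0 0 0;1 0 0 -22 0 0 0;1 0 0 -12 0 0 0;1 0 0 -6 0 0 0;1 0 0 0 0 0 0;1 0 0 0 0 0 0' 20
python3 -m jog '0 0 0 0 0 0 0;0 0 0 0 0 0 0;0 0 0 0 0 0 0;0 0 0 0 0 0 0;0 0 0 0 0 0 0;0 0 0 0 0 0 0'
```

```text
t: 15.53
tool_pos: [0.5192, -0.4105, 0.007]
tcp_rot: [3.14, -0.002, 0.0]
wrist_force: [1.2, 0.2, 0.8]
finger_gap: 0.0931
grip_force: 0.0
t: 16.03
tool_pos: [0.5185, -0.4103, 0.0055]
tcp_rot: [3.141, -0.0, -0.0]
wrist_force: [0.1, 0.6, 3.8]
finger_gap: 0.0621
grip_force: 19.8
```

```bash
python3 -m jog '0 0 0 0 0 0 0;0 0 0 10 0 0 0;0 0 0 25 0 0 0;0 0 0 30 0 0 0;0 0 0 35 0 0 0;0 0 0 35 0 0 0;0 0 0 35 0 0 0;0 0 0 20 0 0 0;0 0 0 0 0 0 0;0 0 0 0 0 0 0;0 0 0 0 0 0 0'
python3 w.py w6
```

```text
t: 16.95
tool_pos: [0.518, -0.4099, 0.1936]
tcp_rot: [-3.14, 0.002, -0.0]
wrist_force: [-0.1, 1.0, -2.4]
finger_gap: 0.0627
grip_force: 19.8
tcp [ 0.518  -0.4099  0.1936]
```

View pics/w6.png

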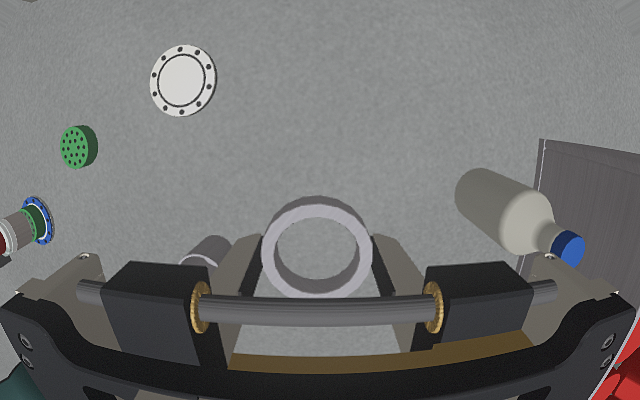

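The ring is held level and centred at (317,250). I'll carry it toward the stack and look at the lid first.

```bash
python3 -m jog '0 -4 15 15 0 0 0;0 -8 30 10 0 0 0;0 -10 40 0 0 0 0;0 -10 40 0 0 0 0;0 -10 40 0 0 0 0;0 -10 40 0 0 0 0;0 -10 40 0 0 0 0;0 -10 40 0 0 0 0;0 -10 40 0 0 0 0;0 -10 40 0 0 0 0;0 -10 40 0 0 0 0;0 -6 35 0 0 0 0'
python3 -m jog '0 -5 25 0 0 0 0;0 -5 12 0 0 0 0;0 0 7 0 0 0 0;0 0 0 0 0 0 0;0 0 0 0 0 0 0'
python3 w.py w7 red@.122 green@.034 blue@.01;python3 w.py - red@.122
```

```text
t: 18.0
tool_pos: [0.4088, 0.0316, 0.2188]
tcp_rot: [-3.141, 0.002, -0.0]
wrist_force: [1.0, -0.0, -2.5]
finger_gap: 0.0625
grip_force: 19.8
t: 18.42
tool_pos: [0.4005, 0.0734, 0.2195]
tcp_rot: [3.141, 0.001, 0.0]
wrist_force: [-0.3, -0.0, -2.4]
finger_gap: 0.0624
grip_force: 19.8
tcp [0.4005 0.0734 0.2195]
red .122 [315. 138.] [0.456  0.0749] diam 38.8 40.0; rel mm [55.5  1.5]
green .034 [472. 204.] [ 0.3684 -0.1307] diam 63.1 69.1; rel mm [ -32.2 -204.1]
green .034 [436.  43.] [ 0.5676 -0.0674] diam 61.0 65.5; rel mm [ 167.1 -140.8]
blue .01 [316. 128.] [0.455  0.0744] diam 85.4 87.2; rel mm [54.5  1. ]
tcp [0.4006 0.0731 0.2196]
red .122 [315. 138.] [0.4559 0.0749] diam 38.8 40.1; rel mm [55.3  1.8]
```

```bash
python3 -m jog '0 20 0.5 -15 0 0 0;0 25 1 -30 0 0 0;0 8 0 -25 0 0 0;0 3 0 -12 0 0 0;0 0 0 -5 0 0 0;0 0 0 0 0 0 0;0 0 0 0 0 0 0'
```

```text
t: 19.1
tool_pos: [0.4565, 0.075, 0.1345]
tcp_rot: [-3.141, -0.001, -0.001]
wrist_force: [0.6, -0.2, -1.8]
finger_gap: 0.0623
grip_force: 19.8
```

```bash
python3 w.py w8; python3 -m jog '0 0 0 -2 0 0 0;0 0 0 -3 0 0 0;0 0 0 -3 0 0 0;0 0 0 -3 0 0 0;0 0 0 0 0 0 0'
```

```text
tcp [0.4565 0.075  0.1345]
t: 19.57
tool_pos: [0.4562, 0.0752, 0.1216]
tcp_rot: [3.142, 0.001, -0.0]
wrist_force: [-0.8, 0.9, -2.5]
finger_gap: 0.063
grip_force: 19.8
```

View pics/w8.png

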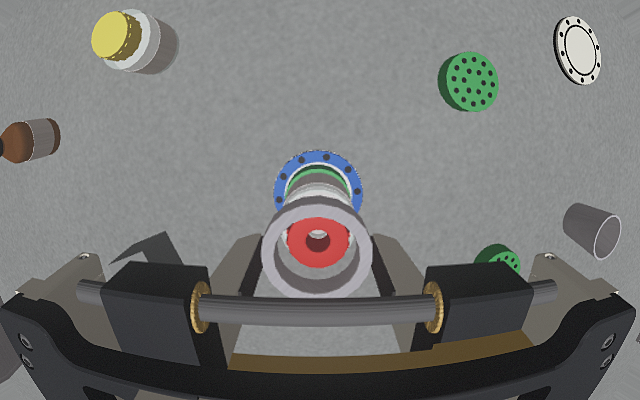

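Just before this descent the ring was concentric with the lid at (317,242). It has now passed the lid top with no side force, so I continue down.

```bash
python3 -m jog '0 0 0 -4 0 0 0;0 0 0 -4 0 0 0;0 0 0 -4 0 0 0;0 0 0 -2 0 0 0;0 0 0 -1 0 0 0;0 0 0 0 0 0 0;0 0 0 0 0 0 0'
```

```text
t: 20.15
tool_pos: [0.4565, 0.0753, 0.1073]
tcp_rot: [3.142, 0.0, -0.0]
wrist_force: [0.7, -0.0, -3.3]
finger_gap: 0.0622
grip_force: 19.8
```

```bash
python3 -m jog '0 0 0 -1 0 0 0;0 0 0 -1 0 0 0;0 0 0 0 0 0 0'
```

```text
t: 20.4
tool_pos: [0.4564, 0.0752, 0.1051]
tcp_rot: [3.142, 0.0, -0.0]
wrist_force: [-0.3, -0.4, -3.2]
finger_gap: 0.0625
grip_force: 19.8
```

```bash
python3 -m jog '0 0 0 -0.5 0 0 0;0 0 0 -0.5 0 0 0;0 0 0 0 0 0 0'; python3 -m jog '0 0 0 -0.5 0 0 0;0 0 0 0 0 0 0'
```

```text
t: 20.65
tool_pos: [0.4564, 0.0752, 0.1041]
tcp_rot: [3.142, 0.0, -0.0]
wrist_force: [0.2, -1.1, -3.6]
finger_gap: 0.0624
grip_force: 19.8
t: 20.82
tool_pos: [0.4564, 0.0752, 0.1037]
tcp_rot: [3.142, 0.0, -0.0]
wrist_force: [0.0, 0.0, -3.7]
finger_gap: 0.0625
grip_force: 19.8
```

```bash
python3 -m jog '0 0 0 -0.5 0 0 0;0 0 0 -0.5 0 0 0;0 0 0 0 0 0 0'
```

```text
t: 21.07
tool_pos: [0.4568, 0.0753, 0.1035]
tcp_rot: [-3.141, -0.001, -0.0]
wrist_force: [-2.5, -0.5, 4.5]
finger_gap: 0.0624
grip_force: 19.8
```

```bash
python3 -m jog '1 0 0 0 0 0 0;1 0 0 0 0 0 0;1 0 0 0 0 0 0;1 0 0 0 0 0 0;1 0 0 0 0 0 0;1 0 0 20 0 0 0;1 0 0 35 0 0 0;1 0 0 35 0 0 0;1 -10 10 15 0 0 0;1 -20 25 0 0 0 0;1 -22 33 0 0 0 0;1 -20 35 0 0 0 0'
python3 -m jog '1 -20 30 0 0 0 0;1 -15 25 0 0 0 0;1 -8 12 0 0 0 0;1 0 5 0 0 0 0;1 0 0 0 0 0 0;1 0 0 0 0 0 0'
python3 w.py w9 red@.122
```

```text
t: 22.07
tool_pos: [0.3835, 0.1786, 0.2081]
tcp_rot: [-3.141, -0.001, -0.002]
wrist_force: [1.2, 0.1, -0.4]
finger_gap: 0.0932
grip_force: 0.0
t: 22.57
tool_pos: [0.3418, 0.2499, 0.2076]
tcp_rot: [3.141, 0.0, 0.0]
wrist_force: [0.8, -0.3, -0.3]
finger_gap: 0.0926
grip_force: 0.0
tcp [0.3418 0.2499 0.2076]
red .122 [503.  85.] [0.4547 0.0797] diam 43.7 46.9; rel mm [ 112.9 -170.2]
```

View pics/w9.png

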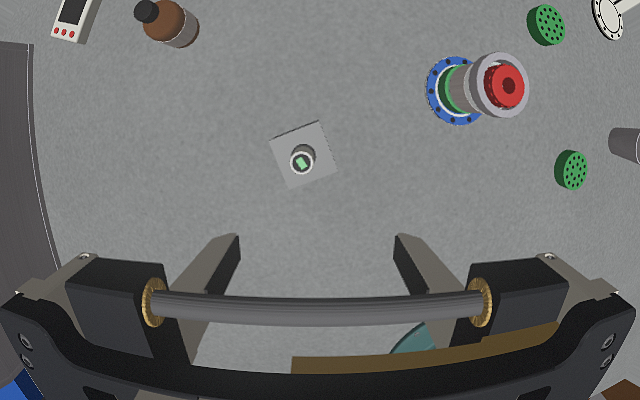

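The ring sits on the jar's shoulder at (500,85). The probe's top is at (302,162) in the grey block at (303,155). I'll measure the grip's top face at z = 0.100.

```bash
python3 - <<'E'
from h import *
d=cam('wrist'); p=d['o']['tool_pos']
print(onz(d,(302,162),.1).round(4))
img=d['color'][140:190,275:330]; g=cv2.cvtColor(img,cv2.COLOR_BGR2GRAY)
for t in (185,200,215):
    cs,_=cv2.findContours((g>t).astype(np.uint8),cv2.RETR_EXTERNAL,cv2.CHAIN_APPROX_NONE)
    c=max(cs,key=cv2.contourArea)[:,0]+np.array([275,140]); G,A,b=circ(d,c.astype(float),.1)
    print(t,c.mean(0),G.round(4),'%.1f %.1f'%(A,b),((G-p[:2])*1e3).round(1))
cv2.imwrite('pics/probe.png',cv2.resize(img,None,fx=10,fy=10,interpolation=cv2.INTER_CUBIC))
E
```

```text
[[0.3752 0.2631 0.1   ]]
185 [300.6984127  162.74603175] [0.3744 0.2643] 20.3 21.0 [32.4 14.7]
200 [300.82258065 162.79032258] [0.3745 0.2642] 19.7 20.6 [32.6 14.6]
215 [300.5 173. ] [nan nan] 0.0 4.5 [nan nan]h.py:32: RuntimeWarning: invalid value encountered in divide
  g=o+np.array([M['m10'],M['m01']])/M['m00']/1e3
```

View pics/probe.png

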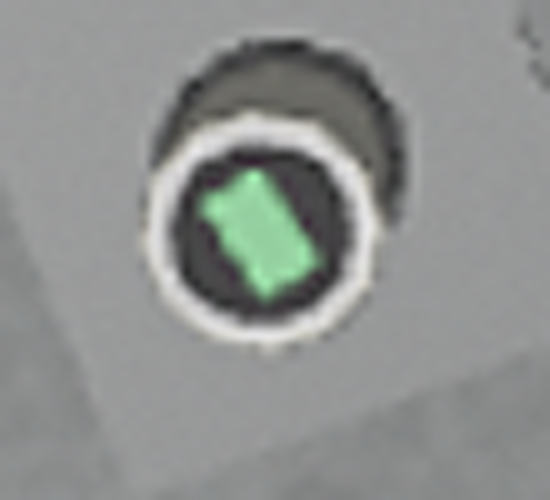

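```bash
python3 -m jog '1 16 7 0 0 0 0;1 16.5 7.5 -10 0 0 0;1 0 0 -30 0 0 0;0.6 0 0 -40 0 0 0;0.6 0 0 -30 0 0 0;0.6 0 0 -18 0 0 0;0.6 0 0 -8 0 0 0;0.6 0 0 -4 0 0 0;0.5 0 0 0 0 0 0;0.5 0 0 0 0 0 0' 15
python3 -m jog '0 0 0 0 0 0 0;0 0 0 0 0 0 0;0 0 0 0 0 0 0;0 0 0 0 0 0 0;0 0 0 0 0 0 0;0 0 0 0 0 0 0;0 0 0 0 0 0 0;0 0 0 0 0 0 0'
```

```text
t: 23.5
tool_pos: [0.3747, 0.2648, 0.069]
tcp_rot: [-3.141, -0.001, -0.001]
wrist_force: [0.1, -1.1, 0.1]
finger_gap: 0.0509
grip_force: 0.0
t: 24.17
tool_pos: [0.3741, 0.2649, 0.0681]
tcp_rot: [-3.141, -0.0, -0.0]
wrist_force: [-0.3, -0.2, 5.8]
finger_gap: 0.0217
grip_force: 15.0
```

```bash
python3 -m jog '0 0 0 10 0 0 0;0 0 0 25 0 0 0;0 0 0 35 0 0 0;0 0 0 40 0 0 0;0 0 -10 35 0 0 0;0 5 -30 15 0 0 0;0 5 -35 0 0 0 0;0 5 -35 0 0 0 0;0 5 -35 0 0 0 0;0 5 -28 0 0 0 0;0 0 -17 0 0 0 0;0 0 0 0 0 0 0'
python3 -m jog '0 0 0 0 0 0 0;0 0 0 0 0 0 0'
python3 w.py w10 red@.122 blue@.01; python3 w.py - red@.122
```

```text
t: 25.17
tool_pos: [0.3989, 0.0722, 0.2283]
tcp_rot: [3.141, -0.0, -0.003]
wrist_force: [-0.4, 1.0, -0.7]
finger_gap: 0.0214
grip_force: 15.0
t: 25.33
tool_pos: [0.3989, 0.0752, 0.228]
tcp_rot: [-3.141, -0.0, -0.0]
wrist_force: [0.2, 0.1, -0.6]
finger_gap: 0.0219
grip_force: 15.0
tcp [0.3989 0.0752 0.228 ]
red .122 [318. 136.] [0.4557 0.0746] diam 39.0 40.0; rel mm [56.9 -0.6]
blue .01 [325. 108.] [0.4747 0.0683] diam 56.1 86.1; rel mm [75.8 -6.9]
tcp [0.3989 0.0754 0.2279]
red .122 [318. 136.] [0.4558 0.0747] diam 39.0 40.2; rel mm [57.  -0.7]
```

View pics/w10.png

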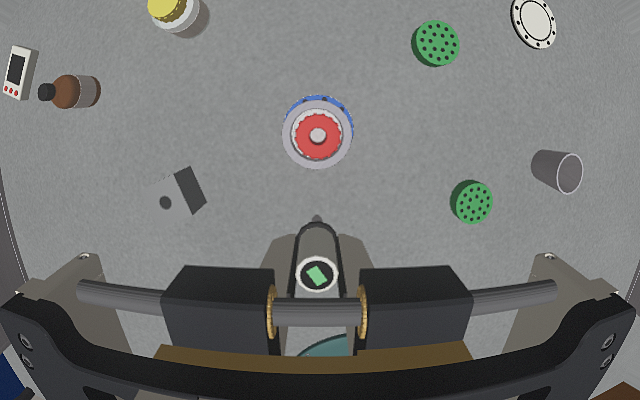

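The ring is centred around the lid at (318,136), and the probe hangs with its top at (317,274) and tip at (317,218). I'll check where the tip is relative to the TCP.

```bash
python3 - <<'E'
from h import *
d=cam('wrist'); p=d['o']['tool_pos']
print((onz(d,(316.5,217.5),p[2]-.0571)-p).round(4),(onz(d,(317,274),p[2]+.0319)-p).round(4))
E
```

```text
[[-0.0013  0.0005 -0.0571]] [[0.0006 0.0003 0.0319]]
```

```bash
python3 -m jog '0 20 -0.5 0 0 0 0;0 25 0 -10 0 0 0;0 10 0 -15 0 0 0;0 2 0 -12 0 0 0;0 0 0 -5 0 0 0;0 0 0 0 0 0 0;0 0 0 0 0 0 0'; python3 w.py w11
```

```text
t: 26.07
tool_pos: [0.4554, 0.0745, 0.1861]
tcp_rot: [-3.142, -0.0, 0.0]
wrist_force: [1.3, -0.4, -0.2]
finger_gap: 0.0216
grip_force: 15.0
tcp [0.4554 0.0745 0.1861]
```

View pics/w11.png

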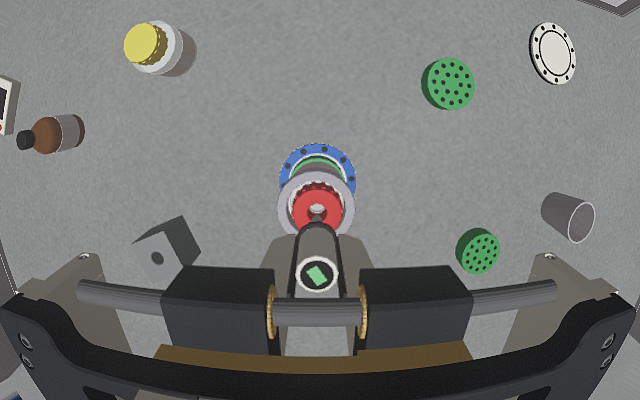

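The stem is in line with the hole at (317,212). I'll push it in.

```bash
python3 -m jog '0 0.5 0 -4 0 0 0;0 0 0 -5 0 0 0;0 0 0 -5 0 0 0;0 0 0 -5 0 0 0;0 0 0 0 0 0 0'
```

```text
t: 26.53
tool_pos: [0.456, 0.0742, 0.1654]
tcp_rot: [3.141, 0.001, -0.0]
wrist_force: [0.3, -0.9, -0.8]
finger_gap: 0.0219
grip_force: 15.0
```

```bash
python3 -m jog '0 0 0 -5 0 0 0;0 0 0 -7 0 0 0;0 0 0 -7 0 0 0;0 0 0 -6 0 0 0;0 0 0 -3 0 0 0;0 0 0 -1 0 0 0;0 0 0 0 0 0 0;0 0 0 0 0 0 0'
```

```text
t: 27.2
tool_pos: [0.4566, 0.0743, 0.1379]
tcp_rot: [-3.142, -0.0, -0.0]
wrist_force: [-0.1, 0.7, -0.2]
finger_gap: 0.0217
grip_force: 15.0
```

```bash
python3 -m jog '0 0 0 -1 0 0 0;0 0 0 -1 0 0 0;0 0 0 -1 0 0 0;0 0 0 0 0 0 0'; python3 -m jog '0 0 0 -0.5 0 0 0;0 0 0 0 0 0 0'; python3 -m jog '0 0 0 -0.5 0 0 0;0 0 0 0 0 0 0'
```

```text
t: 27.53
tool_pos: [0.4564, 0.0742, 0.1345]
tcp_rot: [3.142, 0.0, -0.0]
wrist_force: [-0.4, 0.3, -0.3]
finger_gap: 0.0216
grip_force: 15.0
t: 27.7
tool_pos: [0.4565, 0.0742, 0.1342]
tcp_rot: [3.142, 0.0, -0.0]
wrist_force: [0.8, 0.8, -0.0]
finger_gap: 0.0217
grip_force: 15.0
t: 27.87
tool_pos: [0.4566, 0.0743, 0.1341]
tcp_rot: [-3.142, -0.0, -0.0]
wrist_force: [-1.1, -0.4, 4.7]
finger_gap: 0.0216
grip_force: 15.0
```

```bash
python3 -m jog '0.5 0 0 0 0 0 0;0.5 0 0 0 0 0 0;0.8 0 0 0 0 0 0;1 0 0 0 0 0 0;1 0 0 0 0 0 0;1 0 0 15 0 0 0;1 0 0 30 0 0 0;1 0 0 30 0 0 0;1 5 10 15 0 0 0;1 15 25 0 0 0 0;1 20 28 0 0 0 0;1 20 28 0 0 0 0'
python3 -m jog '1 20 28 0 0 0 0;1 18 25 0 0 0 0;1 10 15 0 0 0 0;1 5 7 0 0 0 0;1 0 0 0 0 0 0;1 0 0 0 0 0 0'
python3 w.py w12 yellow@.088; python3 m.py | grep -E "red|white"
```

```text
t: 28.87
tool_pos: [0.5172, 0.1663, 0.2243]
tcp_rot: [-3.141, -0.001, -0.001]
wrist_force: [-0.2, 0.4, 0.5]
finger_gap: 0.0922
grip_force: 0.0
t: 29.37
tool_pos: [0.5692, 0.2398, 0.2235]
tcp_rot: [3.141, 0.001, 0.0]
wrist_force: [-0.1, -0.2, -0.3]
finger_gap: 0.0931
grip_force: 0.0
tcp [0.5692 0.2398 0.2235]
white [412. 239.] [ 0.4206 -0.2779] diam 30.4 34.9 reach 0.504
white [298. 228.] [0.4586 0.0778] diam 67.8 74.3 reach 0.465
white [401. 169.] [ 0.6425 -0.2489] diam 87.2 89.7 reach 0.689
white [[ 0.641 -0.249  0.01 ]]
```

View pics/w12.png

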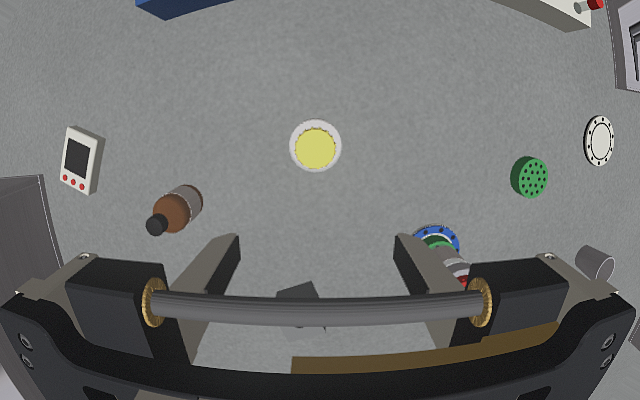

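The yellow lid is at (315,147); the colour mask was too strict. The amber bottle at (175,210) is clear.

```bash
sed -i 's/"yellow":((22,120,60)/"yellow":((22,70,60)/' w.py; python3 w.py - yellow@.088
```

```text
tcp [0.569  0.2393 0.224 ]
yellow .088 [314. 148.] [0.6116 0.242 ] diam 40.0 41.3; rel mm [42.5  2.7]
```

```bash
python3 -m jog '1 20 1.5 0 0 0 0;1 22.5 1 0 0 0 0;1 0 0 -20 0 0 0;1 0 0 -35 0 0 0;1 0 0 -40 0 0 0;1 0 0 -38 0 0 0;1 0 0 -27 0 0 0;1 0 0 -17 0 0 0;1 0 0 -10 0 0 0;1 0 0 0 0 0 0;0.7 0 0 0 0 0 0;0.6 0 0 0 0 0 0' 25
python3 -m jog '0.5 0 0 0 0 0 0;0 0 0 0 0 0 0;0 0 0 0 0 0 0;0 0 0 0 0 0 0;0 0 0 0 0 0 0;0 0 0 0 0 0 0'
```

```text
t: 30.52
tool_pos: [0.6127, 0.2428, 0.0387]
tcp_rot: [-3.141, -0.002, -0.0]
wrist_force: [0.4, -0.8, 0.0]
finger_gap: 0.084
grip_force: 0.0
t: 31.02
tool_pos: [0.6121, 0.2427, 0.0371]
tcp_rot: [3.142, -0.0, -0.0]
wrist_force: [-0.7, -1.9, 4.3]
finger_gap: 0.0553
grip_force: 25.0
```

```bash
python3 -m jog '0 0 0 10 0 0 0;0 0 0 25 0 0 0;0 0 0 30 0 0 0;0 0 -5 30 0 0 0;0 0 -15 15 0 0 0;0 0 -28 0 0 0 0;0 0 -36 0 0 0 0;0 0 -40 0 0 0 0;0 0 -40 0 0 0 0;0 0 -40 0 0 0 0;0 0 -40 0 0 0 0;0 0 -40 0 0 0 0'
python3 -m jog '0 0 -40 0 0 0 0;0 -5 -40 0 0 0 0;0 -7 -40 0 0 0 0;0 -8 -35 0 0 0 0;0 -7 -25 0 0 0 0;0 0 -15 0 0 0 0;0 0 -8 0 0 0 0;0 0 0 0 0 0 0;0 0 0 0 0 0 0'
python3 w.py w13 white@.01; python3 ring.py 317 120 .01
```

```text
t: 32.02
tool_pos: [0.611, -0.0439, 0.1463]
tcp_rot: [-3.142, 0.001, -0.0]
wrist_force: [0.3, 0.5, -3.8]
finger_gap: 0.0549
grip_force: 25.0
t: 32.77
tool_pos: [0.5851, -0.2437, 0.1464]
tcp_rot: [-3.141, 0.0, -0.0]
wrist_force: [0.9, 0.6, -3.5]
finger_gap: 0.0556
grip_force: 25.0
tcp [ 0.5851 -0.2437  0.1464]
white .01 [324. 340.] [ 0.3832 -0.2496] diam 106.6 191.5; rel mm [-201.9   -5.9]
white .01 [337. 128.] [ 0.6596 -0.1845] diam 816.3 1323.9; rel mm [74.5 59.2]
thr 168.0
[322.06470588 133.77058824] [ 0.642  -0.2481] 57.7 59.6 [56.8 -4.9]
[313.03202847 117.87544484] [ 0.6521 -0.2413] 69.8 86.7 [66.9  1.9]
```

View pics/w13.png

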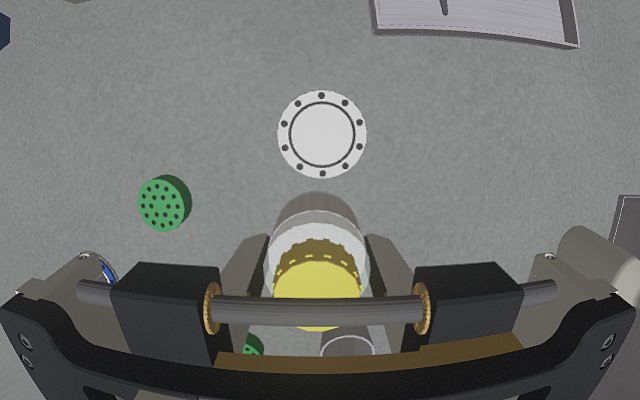

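The white stand's printed circle is centred at (322,134), which measures (0.642, -0.248) and agrees with the top view. The jar is upright in the gripper, so I'll place it.

```bash
python3 -m jog '0 15 -2 0 0 0 0;0 25 -2.5 -10 0 0 0;0 12 0 -25 0 0 0;0 5 0 -25 0 0 0;0 0 0 -17 0 0 0;0 0 0 -9 0 0 0;0 0 0 -5 0 0 0;0 0 0 -3 0 0 0;0 0 0 -1.5 0 0 0;0 0 0 0 0 0 0;0 0 0 0 0 0 0'
```

```text
t: 33.78
tool_pos: [0.6423, -0.2489, 0.0524]
tcp_rot: [3.141, -0.001, -0.0]
wrist_force: [-0.5, 0.8, -2.3]
finger_gap: 0.0549
grip_force: 25.0
```

```bash
python3 -m jog '0 0 0 -1 0 0 0;0 0 0 -1 0 0 0;0 0 0 0 0 0 0'; python3 -m jog '0 0 0 -0.5 0 0 0;0 0 0 0 0 0 0'; python3 -m jog '0 0 0 -0.5 0 0 0;0 0 0 0 0 0 0'
```

```text
t: 34.03
tool_pos: [0.6419, -0.2488, 0.0493]
tcp_rot: [3.142, -0.0, -0.0]
wrist_force: [-0.4, 0.2, -3.0]
finger_gap: 0.0552
grip_force: 25.0
t: 34.2
tool_pos: [0.6419, -0.2488, 0.0487]
tcp_rot: [-3.142, 0.0, -0.0]
wrist_force: [1.1, -0.4, -3.3]
finger_gap: 0.0552
grip_force: 25.0
t: 34.37
tool_pos: [0.6419, -0.2488, 0.0481]
tcp_rot: [-3.142, 0.0, -0.0]
wrist_force: [0.2, -0.0, -2.7]
finger_gap: 0.0553
grip_force: 25.0
```

```bash
python3 -m jog '0 0 0 -0.5 0 0 0;0 0 0 -0.5 0 0 0;0 0 0 0 0 0 0'; python3 -m jog '0 0 0 -0.5 0 0 0;0 0 0 0 0 0 0'
```

```text
t: 34.62
tool_pos: [0.642, -0.2488, 0.0472]
tcp_rot: [3.142, -0.0, -0.0]
wrist_force: [0.3, -0.8, -2.8]
finger_gap: 0.0554
grip_force: 25.0
t: 34.78
tool_pos: [0.642, -0.2488, 0.0472]
tcp_rot: [3.142, -0.0, -0.0]
wrist_force: [-2.4, 1.4, 3.5]
finger_gap: 0.055
grip_force: 25.0
```

Seated. I'll release, retreat to where the wrist camera sees both, and check.

```bash
python3 -m jog '1 0 0 0 0 0 0;1 0 0 0 0 0 0;1 0 0 0 0 0 0;1 0 0 0 0 0 0;1 0 0 0 0 0 0;1 0 0 20 0 0 0;1 0 0 35 0 0 0;1 0 0 40 0 0 0;1 0 0 40 0 0 0;1 -10 0 30 0 0 0;1 -25 0 0 0 0 0;1 -20 0 0 0 0 0'
python3 -m jog '1 0 0 0 0 0 0;1 0 0 0 0 0 0'
python3 w.py - yellow@.098
python3 - <<'E'
from h import *
a=cam('scene'); 
cv2.imwrite('pics/final.png',cv2.resize(a['color'][90:310,170:510],None,fx=2.3,fy=2.3,interpolation=cv2.INTER_CUBIC))
E
```

```text
t: 35.78
tool_pos: [0.5868, -0.2489, 0.214]
tcp_rot: [3.14, -0.003, 0.0]
wrist_force: [0.1, -0.4, -0.2]
finger_gap: 0.093
grip_force: 0.0
t: 35.95
tool_pos: [0.5866, -0.2489, 0.2122]
tcp_rot: [3.141, -0.001, -0.001]
wrist_force: [0.3, 0.4, -0.0]
finger_gap: 0.0928
grip_force: 0.0
tcp [ 0.5866 -0.2489  0.2122]
yellow .098 [316. 137.] [ 0.6411 -0.2481] diam 39.9 41.2; rel mm [54.5  0.7]
```

View pics/final.png

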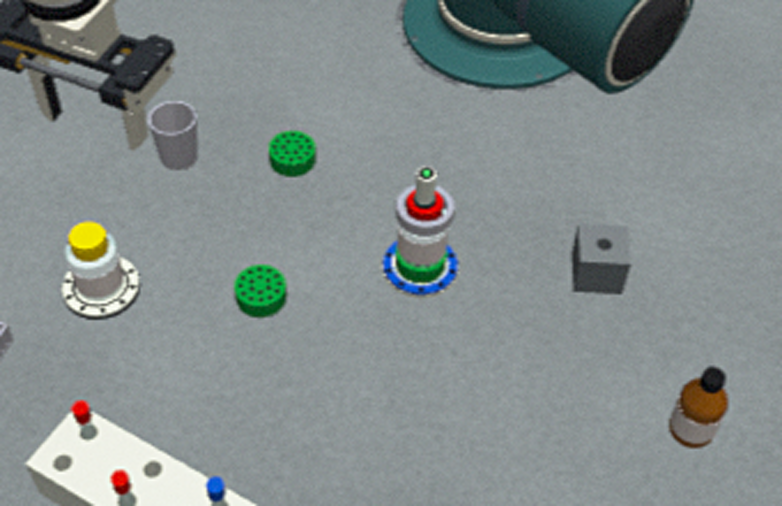

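The scene view shows the full stack on the blue stand at (422,235), with the probe standing in the lid. The yellow jar is on the white stand at (95,270), about 1 mm off centre. The beaker and amber bottle are upright, and the gripper is clear of everything. Handing in.

```bash
python3 -c "
from station import manip
print(manip.close_job())"
```

```text
the job is handed in; nothing more can be done
None
```

I built the reference stack on the blue stand in the required order, put the yellow-lidded jar about 1 mm off the white stand's centre, and handed the job in at about 36 s with the bottle and beaker still upright; the hand-in gave no verdict.

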